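# Fit the keyed shaft in the drill press pulley

## Robot

A 6-joint arm with a two-finger parallel gripper is mounted at the origin on the work surface. World frame = base frame: x ahead of the robot, y to its left, z up, the work surface at z = 0. Lengths are in mm, angles in rad, forces in N, time in s.
With the tool pointing down it reaches from about 275 to 1000 mm from the base axis. Payload 8.4 kg.
Tool frame: the origin (TCP) lies midway between the tips of the shut fingers; the grasp point (between the pads) lies 19 mm behind it; z points along the fingers, y is the direction in which the jaws open and shut (so a half turn about z gives the same grasp; the last joint's range is limited). The gripper opens to 85 mm and grips with 20 to 120 N. Pads are 22 mm wide; open, the fingers measure 114 mm over their backs; the gripper's body (76 mm by 85 mm) begins 54 mm behind the grasp point. The pads swing forward as they close: fully open they stand 13 mm farther back than shut.
Start: joints at [-1.107, 0.353, 1.633, -0, 1.155, -0.002], TCP at [280.71, -558.417, 231.281] pointing down, gripper open.
Joint ranges: [-2.63, 2.63], [-0.92, 2.1], [0.06, 2.66], [-1.3, 4.44], [0, 2.69], [-3.02, 3.02]. Speed limits (rad/s): [2.22, 2.22, 2.79, 3.14, 3.14, 3.14].

## Interface

Orientations are given as [roll, pitch, yaw] about the fixed x, y, z axes, in that order (R = Rz(yaw) Ry(pitch) Rx(roll)).
In Python, from rig import r gives the robot as it stands.
- The arm moves only by the tool play_rows, never from a script. Its argument "moves" is a list of rows, each a list of 3 entries, a list of its own where there are three numbers: the turn, a rotation vector about the tool's x, y, z in degrees, then the shift along the tool's x, y, z in mm, then the opening, from 0 (shut) to 1 (fully open). A call has 1 to 20 rows; each row is the pose to reach, as a shift and turn from the pose measured when the call began, along the tool's axes at that moment; what a row does not reach only later rows make up. A row lasts 1/10 s, in which the tool goes at most 50 mm and 8.59 degrees, less where a joint would pass 70% of its speed; a pose out of reach is approached as far as the arm can. A call with a gripper value outside its range is refused whole. The fingers move at their own pace and stop on an object; "newtons" is the grip in N (left out, the last holds). Time passes only in rows, so rows that repeat a pose let the fingers close. It gives the time, the measured TCP pose, the force and the opening at its end, in the units of the state.
- r.sense(): the state, without advancing time (a new reading comes with each control period).
- r.grab_frame(name): name is "side" or "top" or "wrist"; returns a dict with "color" (400x640x3 uint8, red, green, blue), "K" (3x3 intrinsics, pixels), "rvec" (rotation vector, rad) and "tvec" (3), from world to camera coordinates, as OpenCV has them; the wrist camera has in their place "T_tool_cam" (4x4, takes a point from camera to tool coordinates, whose origin is the TCP and whose axes are the flange's). Camera axes: x right, y down, z forward; pixel columns grow to the right and rows downward; lengths in mm; the calibration is good to about 2 mm. A picture is of the moment at which its call begins: read the wrist's pose just before it. There is no depth.
- r.sign_off(): hands the job in, once; it reports no verdict.
Trained networks look in a picture, given as the dict that the camera call returned (one of the last four; its "shot" number tells which), for a name from the list of things; names that differ only in an ending like _2 or _b are one class to them, and where a whole thing is asked for, a point or a joint stands for the part that bears it (a point fixed in the world has none). Each returns a list of dicts, best first, with "conf" (0 to 1); they miss things now and then, are a little off and sometimes report something else, mostly with a low value. They report only what shows in the picture. A call takes as long as a camera call. They do not tell look-alikes from the thing itself.
- r.silhouettes(picture, name): "mask" (400x640 bool, what is visible of it) and "location" ([column, row] in pixels, amid what is visible of it).
The state is a dict: "clock": time; "qpos": joint angles; "qvel": joint speeds; "joint_efforts": joint torques, N m; "eef_pos": TCP position; "tcp_rot": TCP orientation; "contact_force": force on the tool from outside, world axes, zero at the start; "wrist_torque": the same for the moment, N m; "opening": opening from 0.0 (shut) to 1.0 (fully open).
Only numpy, scipy, OpenCV 4.12 (cv2) and the standard library are available. Lean on these libraries where they do the work, as an engineer would, in place of code of your own. Each camera call takes 0.05 s, during which the arm holds its last target.

## Task

Take the keyed shaft (the bright one with a brass key along its side) out of the wooden rack by its square end and push it tip first into the hub of the stepped pulley in the jig, turning it until the key slips into the keyway, then keep pushing against the spring inside until its collar sits flat on the hub. Finish while still holding it pressed fully home, so that the set screw can be done up: let go and the spring lifts it out again. Leave the spare shaft and the other things on the bench where they are.

Things in the scene. Friction and masses are not known exactly. Their poses are not given: they have to be found in the camera images.
- shaft: Keyed shaft, bright steel, 92 mm long, 0.25 kg, upright in either hole of the rack. Origin: centre of its lower tip; z up along it, x towards the key. From the tip up: taper from 12 to 18 mm diameter over 4 mm, 18 mm diameter to 40 mm, collar 42 mm diameter from 40 to 46 mm, then the square grip end to 92 mm
- shaft_key (a point): Middle of the brass key's outer face, 15 mm from the shaft's axis on its +x side, 19 mm above the tip. The key is 6 mm wide and runs from 8 to 30 mm above the tip. Brass lines on top of the collar and on the top end show the key's side
- shaft_grip (a point): Point on the shaft's axis, 72 mm above the tip, where the square end is well gripped. The square is 20 x 20 mm with faces across the shaft's x and y, from 46 to 92 mm above the tip
- shaft_collar (a point): Centre of the underside of the keyed shaft's collar, 40 mm above its tip, axes as the shaft
- spare: The spare shaft: dark end and collar, same sizes, no key, upright in the other hole of the rack. Not needed
- rack: Fixed wooden rack, 75 x 200 x 50 mm, origin at the centre of its underside, two round holes 34 mm wide, 50 mm to either side of its centre along its y. The shafts hang in them by their collars, tips 10 mm above the bench, free to turn and to shift by about 2 mm
- jig: Fixed dark steel base plate, 150 x 150 x 12 mm, origin at the centre of its underside, an orange bar on its +x edge. The pulley is clamped on it, centred, and cannot turn: steps 116, 100 and 84 mm across up to 54 mm above the bench, then a round steel hub 54 mm across up to 100 mm
- hub_mouth (a point): Centre of the bore at the hub's top face, 100 mm above the bench, axes as the jig. Bore 21 mm diameter, open at the top. One keyway, 9 mm wide, reaches 17.5 mm from the axis. It points somewhere within 0.45 rad of the jig's +x, different each time: look from above, or push lightly (tip 8 mm in, key resting on the hub) and turn until the key drops
- plunger_rest (a point): Point on the bore's axis 30 mm below the hub's top, where the tip meets a sprung brass plunger: 5 N there, rising to 10 N when the shaft is home 10 mm deeper with its collar flat on the hub. It pushes the shaft back up if let go
- tape: Roll of paper masking tape lying flat, 90 mm across, 24 mm high. Bystander, to be left alone
- wrench: Steel wrench, about 200 mm, lying on the bench. Bystander, to be left alone
- can: Blue tin, 60 mm across, 100 mm tall. Bystander, to be left alone
- pot: White plastic pot, 80 mm across, 90 mm tall. Bystander, to be left alone
- drift: Dark round steel drift pin, 14 mm thick, 120 mm long, lying on the bench. Bystander, to be left alone
Mind the look-alikes: they are no part of the job. Leave any orange look-alike of the shaft alone.

How it is judged:
By the outcome, as a careful person would: the job done as asked, in the order asked, and still so for the second after the job is handed in, while the arm keeps its last pose, push and grip.
It also fails if it takes over 58 s, if anything falls off the work surface, if the arm or the gripper's body presses on something with over 40 N, if the wrist force passes 120 N, or if a joint passes its speed limit or range.

## Working session

There is one attempt and no reset: what is moved stays moved. The work goes in short steps, Python scripts to look and compute and a tool call to move; the robot and the scene stay as the last step left them, time stands still between calls to the robot, and variables do not carry over. Pictures are saved under pics/ and viewed, and the job is handed in when it is done.

Besides the shell and the picture viewer there is one more tool, called after ">>>" by a JSON object that holds its "op" and its "data", one argument or row to a line. play_rows: Moves the arm, as the interface text tells. Its arguments: {"type":"object","properties":{"moves":{"type":"array"},"newtons":{"type":"number"}},"required":["moves"]}

```bash
mkdir -p pics; ls; cat > h.py <<'E'
import numpy as np, cv2
from rig import r
def save(n,im): cv2.imwrite('pics/'+n+'.png',im[:,:,::-1])
def ray(f,px,z):
    """world pt at height z through pixel for fixed cam"""
    R=cv2.Rodrigues(np.array(f['rvec'],float))[0];t=np.array(f['tvec'],float).ravel()
    d=np.linalg.inv(f['K'])@np.array([px[0],px[1],1.]);c=-R.T@t;d=R.T@d
    return c+d*(z-c[2])/d[2]
def rpy(a):
    from scipy.spatial.transform import Rotation as Ro
    return Ro.from_euler('xyz',a).as_matrix()
def wray(f,s,px,z):
    T=np.array(f['T_tool_cam']);Rt=rpy(s['tcp_rot']);p=np.array(s['eef_pos'])
    d=Rt@T[:3,:3]@np.linalg.inv(f['K'])@np.array([px[0],px[1],1.]);c=Rt@T[:3,3]+p
    return c+d*(z-c[2])/d[2]
E
python3 - <<'E'
from h import *
s=r.sense();print(s)
for n in ['side','top','wrist']:
    f=r.grab_frame(n);save(n+'0',f['color'])
    for k in ['shaft','spare','rack','jig','can','pot']:
        if n!='wrist':
            for q in r.silhouettes(f,k): print(n,k,round(q['conf'],2),np.round(q['location']),q['mask'].sum(), np.round(ray(f,q['location'],60)))
E
```

```text
pics
{'clock': 0.0, 'qpos': array([-1.10738897e+00,  3.53644740e-01,  1.63411705e+00, -1.61618386e-05,
        1.15519997e+00, -2.42583774e-03]), 'qvel': array([-0.00047634,  0.00052006, -0.00050109,  0.00283885, -0.00054378,
       -0.00105889]), 'joint_efforts': array([ 3.03905501e-03, -6.05252123e+01, -3.42064583e+01,  2.77534718e-04,
        9.29054775e-03,  3.63803174e-07]), 'eef_pos': array([ 280.50245012, -557.99763782,  230.57112077]), 'tcp_rot': array([-3.14022352e+00,  1.14558688e-05,  4.65839739e-01]), 'contact_force': array([-0.2115941 , -0.17121232,  0.13389614]), 'wrist_torque': array([-0.01220393,  0.00204452, -0.00890831]), 'opening': 1.0018723815372892}
side shaft 0.86 [295. 284.] 423 [621. 249.  60.]
side shaft 0.67 [395. 281.] 407 [408. 223.  60.]
side shaft 0.57 [351. 267.] 343 [504. 195.  60.]
side shaft 0.55 [390. 250.] 372 [415. 140.  60.]
side shaft 0.55 [315. 237.] 355 [590. 113.  60.]
side spare 0.71 [345. 308.] 416 [515. 298.  60.]
side rack 0.64 [341. 306.] 2585 [523. 294.  60.]
side jig 0.77 [335. 189.] 815 [551. -68.  60.]
side jig 0.35 [358. 227.] 452 [487.  71.  60.]
side can 0.55 [255. 262.] 1100 [718. 196.  60.]
side pot 0.69 [291. 134.] 698 [ 707. -335.   60.]
top shaft 0.74 [232. 274.] 191 [398. 214.  60.]
top shaft 0.66 [236. 234.] 190 [503. 203.  60.]
top shaft 0.54 [220. 190.] 151 [623. 247.  60.]
top shaft 0.54 [260. 266.] 196 [418. 138.  60.]
top shaft 0.49 [272. 206.] 182 [577. 106.  60.]
top spare 0.77 [195. 232.] 200 [510. 312.  60.]
top rack 0.66 [218. 233.] 1821 [506. 251.  60.]
top rack 0.63 [244. 152.] 575 [726. 183.  60.]
top jig 0.68 [360. 223.] 1464 [ 528. -129.   60.]
top can 0.78 [243. 154.] 536 [721. 185.  60.]
top pot 0.83 [437. 158.] 817 [ 702. -342.   60.]
```

```bash
python3 - <<'E'
import cv2
a=cv2.imread('pics/top0.png');c=a[120:330,150:450];cv2.imwrite('pics/top0c.png',cv2.resize(c,None,fx=2.65,fy=2.65,interpolation=3))
E
```

```text
(no output)
```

View pics/top0.png

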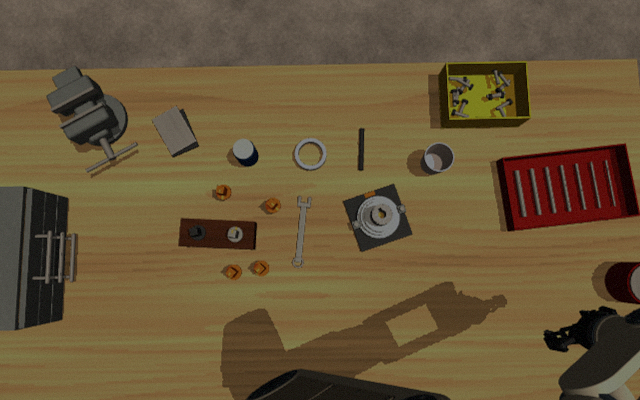

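View pics/top0c.png

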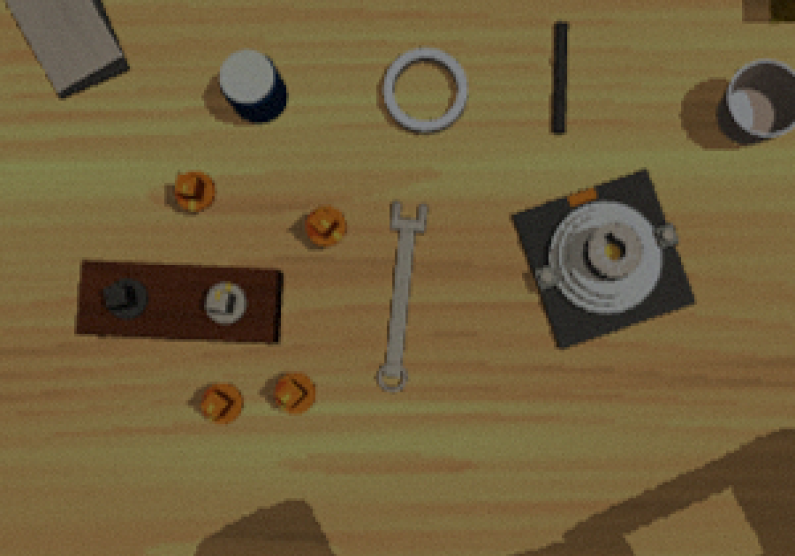

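View pics/side0.png

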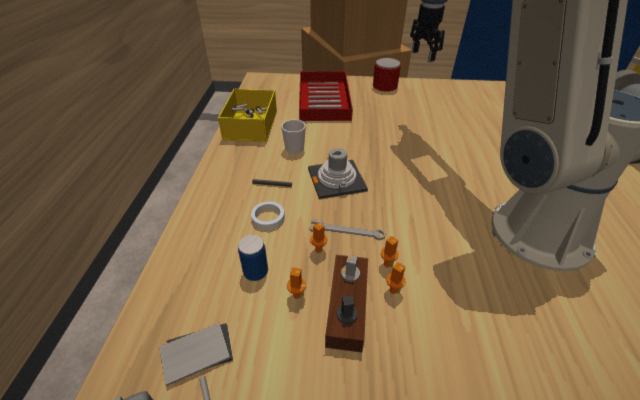

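The bright keyed shaft in the rack is at top-view px (235,234). The dark spare at (195,232) has no key. The orange look-alikes at (222,190), (272,206), (232,272) and (260,268) stand outside the rack. The hub mouth is at about (381,214), and the jig's orange bar is at (370,194). Next I'll look at the jig and then the shaft with the wrist camera.

```bash
cat >> h.py <<'E'
def plan(pos,yaw,s=None):
    from scipy.spatial.transform import Rotation as Ro
    s=s or r.sense();R0=rpy(s['tcp_rot']);R1=rpy([np.pi,0,yaw])
    sh=R0.T@(np.array(pos)-s['eef_pos']);rv=np.degrees(Ro.from_matrix(R0.T@R1).as_rotvec())
    print('shift',np.round(sh,1),'turn',np.round(rv,2));return sh,rv
E
python3 - <<'E'
from h import *
f=r.grab_frame('top')
for px,z in [((381.3,214),100),((369.6,194.3),12),((235,234),60)]: print(np.round(ray(f,px,z)))
w=r.grab_frame('wrist');print(np.round(w['T_tool_cam'],3),w['K'])
T=w['T_tool_cam']
h=ray(f,(381.3,214),100)
yaw=r.sense()['tcp_rot'][2]
R=rpy([np.pi,0,yaw]); 
# place optical axis on hub at z=100 with tcp z 260
d=R@T[:3,:3]@[0,0,1];c=R@T[:3,3]+[0,0,260];hit=c+d*(100-c[2])/d[2]
t=[h[0]-hit[0],h[1]-hit[1],260];print(t);plan(t,yaw)
E
```

```text
[ 547. -180.  100.]
[ 611. -161.   12.]
[503. 206.  60.]
[[ 1.00000e-03 -9.52000e-01 -3.06000e-01  7.80770e+01]
 [ 1.00000e+00  1.00000e-03 -0.00000e+00 -3.17000e-01]
 [ 0.00000e+00 -3.06000e-01  9.52000e-01 -1.44579e+02]
 [ 0.00000e+00  0.00000e+00  0.00000e+00  1.00000e+00]] [[329.21286487   0.         317.45298889]
 [  0.         329.21286487 198.08311758]
 [  0.           0.           1.        ]]
[np.float64(564.8808475956382), np.float64(-171.0906278530863), 260]
shift [ 427.9 -218.4  -28.7] turn [0. 0. 0.]
```

>>> {"op": "play_rows", "data": {
  "moves": [
    [[0,0,0],[428,-218,30],1],
    [[0,0,0],[428,-218,30],1],
    [[0,0,0],[428,-218,30],1],
    [[0,0,0],[428,-218,30],1],
    [[0,0,0],[428,-218,30],1],
    [[0,0,0],[428,-218,30],1],
    [[0,0,0],[428,-218,30],1],
    [[0,0,0],[428,-218,30],1],
    [[0,0,0],[428,-218,30],1],
    [[0,0,0],[428,-218,30],1],
    [[0,0,0],[428,-218,30],1],
    [[0,0,0],[428,-218,30],1],
    [[0,0,0],[428,-218,30],1],
    [[0,0,0],[428,-218,30],1]
  ]
}}

```text
clock: 2.25
eef_pos: [564.6, -172.5, 201.4]
tcp_rot: [3.141, 0.0, 0.464]
contact_force: [-0.2, 0.3, 0.2]
opening: 1.001
```

```bash
python3 - <<'E'
from h import *
s=r.sense();print(s['clock'],s['eef_pos'],s['tcp_rot'],s['qvel'])
w=r.grab_frame('wrist');save('w1',w['color']);np.save('w1s.npy',np.r_[s['eef_pos'],s['tcp_rot']])
E
```

```text
2.25 [ 564.59558983 -172.46964682  201.42237989] [3.14143370e+00 1.26674611e-04 4.64393076e-01] [-0.00152908 -0.00071559 -0.00213528  0.00202857  0.00021944  0.00363331]
```

View pics/w1.png

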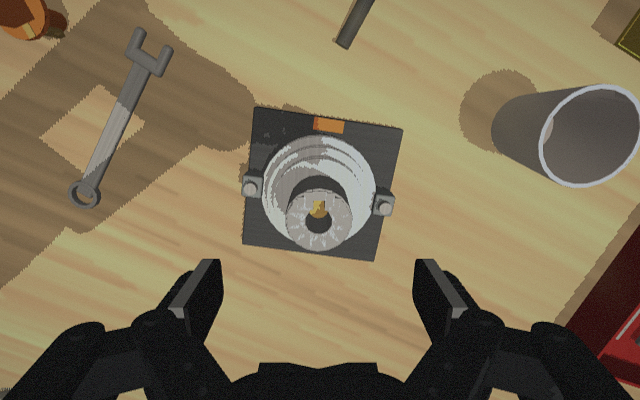

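```bash
python3 - <<'E'
from h import *
a=cv2.imread('pics/w1.png');cv2.imwrite('pics/w1c.png',cv2.resize(a[170:260,270:370],None,fx=6,fy=6,interpolation=2))
E
```

```text
(no output)
```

View pics/w1c.png

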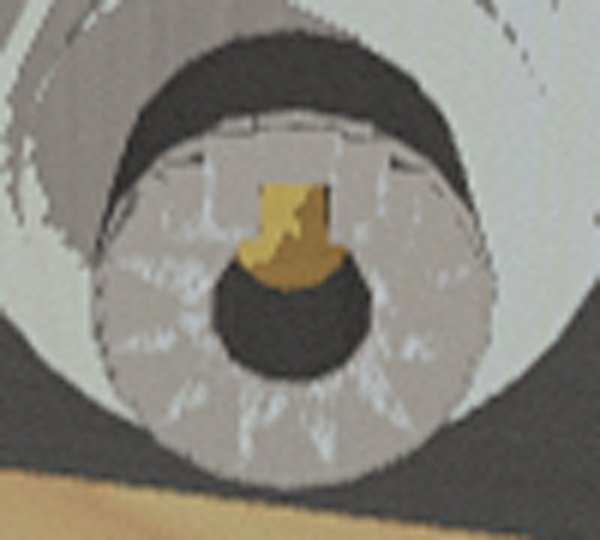

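```bash
python3 - <<'E'
from h import *
v=np.load('w1s.npy');s={'eef_pos':v[:3],'tcp_rot':v[3:]}
w=r.grab_frame('wrist')
g=lambda x,y,z=100:wray(w,s,((x+.5)/6+270-.5,(y+.5)/6+170-.5),z)
# hub circle
P=np.array([g(*p)[:2] for p in [(93,295),(493,295),(292,488),(150,430),(440,430),(293,110)]])
A=np.c_[2*P,np.ones(len(P))];x=np.linalg.lstsq(A,(P**2).sum(1),rcond=None)[0];print('hub',x[:2],np.sqrt(x[2]+x[:2]@x[:2]))
P2=np.array([g(*p)[:2] for p in [(212,305),(372,305),(292,380),(235,360),(350,360),(240,250),(346,252)]])
A=np.c_[2*P2,np.ones(len(P2))];y=np.linalg.lstsq(A,(P2**2).sum(1),rcond=None)[0];print('bore',y[:2],np.sqrt(y[2]+y[:2]@y[:2]))
for p in [(261,185),(329,185),(295,185)]:
    q=g(*p)[:2]-y[:2];print(q,np.hypot(*q),np.arctan2(q[1],q[0]))
a=g(261,185);b=g(329,185);print('kw width',np.linalg.norm(a-b),'normal ang',np.arctan2(*(b-a)[[1,0]])+np.pi/2)
# bar
q=wray(w,s,(329,124),12)[:2];print('bar',q,np.arctan2(*(q-y[:2])[::-1]))
# plate corners
for p in [(254,107),(403,129),(374,262),(243,244)]: print(wray(w,s,p,12)[:2])
E
```

```text
hub [ 547.21797355 -181.81178587] 26.936413304970138
bore [ 546.78555953 -181.7809777 ] 10.717025637596604
[13.60783757 11.41144722] 17.759346020492025 0.6978347500029618
[17.61015465  3.44600083] 17.944148582552693 0.19324078690712715
[15.609007    7.42870236] 17.28660516414466 0.4442020359247871
kw width 8.914419681193044 normal ang 0.46561355951404715
bar [ 612.64296734 -160.78026865] 0.3086880117596347
[594.17775683 -87.72229883]
[ 641.45662337 -229.02589951]
[ 499.08495881 -276.88904395]
[ 453.03640872 -135.16858762]
```

Hub (546.9,−181.9): fitted radius 26.9 against 27, keyway width 8.9 against 9, reach 17.3 against 17.5. The keyway points at about 0.455 rad in the world frame. Now the shaft.

```bash
python3 - <<'E'
from h import *
plan([520,212,200],r.sense()['tcp_rot'][2])
E
```

```text
shift [ 132.1 -363.7    1.4] turn [ 0.01 -0.   -0.  ]
```

>>> {"op": "play_rows", "data": {
  "moves": [
    [[0,0,0],[132,-364,0],1],
    [[0,0,0],[132,-364,0],1],
    [[0,0,0],[132,-364,0],1],
    [[0,0,0],[132,-364,0],1],
    [[0,0,0],[132,-364,0],1],
    [[0,0,0],[132,-364,0],1],
    [[0,0,0],[132,-364,0],1],
    [[0,0,0],[132,-364,0],1],
    [[0,0,0],[132,-364,0],1],
    [[0,0,0],[132,-364,0],1],
    [[0,0,0],[132,-364,0],1]
  ]
}}

```text
clock: 3.45
eef_pos: [519.8, 211.0, 201.4]
tcp_rot: [3.141, 0.0, 0.463]
contact_force: [0.7, -0.8, -0.4]
opening: 0.998
```

```bash
python3 - <<'E'
from h import *
s=r.sense();print(s['clock'],s['eef_pos'],s['tcp_rot'],s['qpos'],abs(s['qvel']).max())
w=r.grab_frame('wrist');save('w2',w['color']);np.save('w2s.npy',np.r_[s['eef_pos'],s['tcp_rot']])
a=cv2.imread('pics/w2.png');cv2.imwrite('pics/w2c.png',cv2.resize(a[160:270,250:390],None,fx=5,fy=5,interpolation=2))
E
```

```text
3.45 [519.84373073 211.02788332 201.37140575] [3.14109617e+00 2.90423613e-04 4.63438383e-01] [ 3.83263624e-01  2.85865976e-01  1.80143056e+00 -5.95794715e-04
  1.05454592e+00  1.49091566e+00] 0.012704623660657614
```

View pics/w2.png

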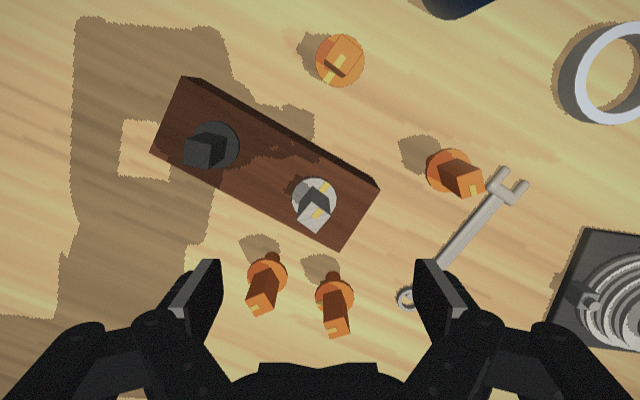

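View pics/w2c.png

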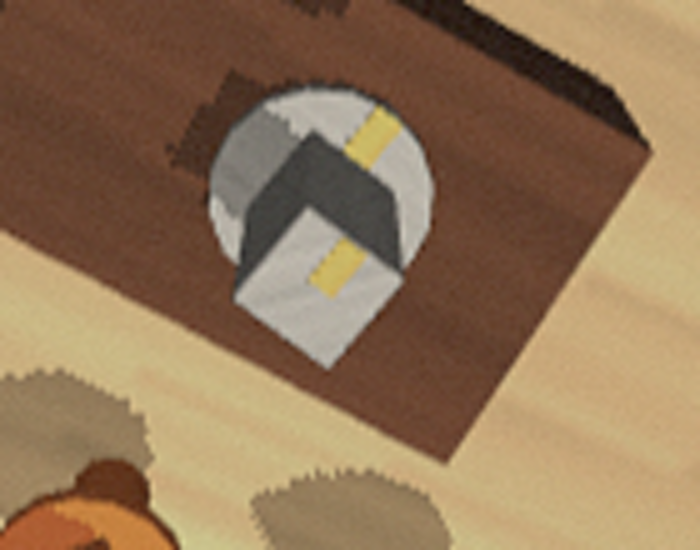

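The crop shows the bright shaft with a brass line on its collar and top end, full px about (315,205). It sits in the rack and isn't orange, so it is the one meant. The dark spare is at (205,147). The key points to the upper right in the image.

```bash
python3 - <<'E'
from h import *
v=np.load('w2s.npy');s={'eef_pos':v[:3],'tcp_rot':v[3:]}
w=r.grab_frame('wrist')
g=lambda x,y,z:wray(w,s,((x+.5)/5+250-.5,(y+.5)/5+160-.5),z)[:2]
C=np.array([g(*p,102) for p in [(235,297),(308,207),(403,280),(330,369)]]);c=C.mean(0)
print('top',c,[np.linalg.norm(C[i]-C[i-1]) for i in range(4)])
# +x side edge is C1-C2
d=(C[1]+C[2])/2-(C[0]+C[3])/2;e=(C[1]+C[0])/2-(C[2]+C[3])/2
print('key ang',np.arctan2(d[1],d[0]),np.arctan2(e[1],e[0])-np.pi/2)
k=g(352,247,102)-g(325,285,102);print('line',np.arctan2(k[1],k[0]))
P=np.array([g(*p,56) for p in [(209,190),(434,190),(320,86),(240,130),(400,105)]])
A=np.c_[2*P,np.ones(len(P))];x=np.linalg.lstsq(A,(P**2).sum(1),rcond=None)[0];print('collar',x[:2],np.sqrt(x[2]+x[:2]@x[:2]))
k=g(388,115,56)-x[:2];print('cline',np.arctan2(k[1],k[0]))
for n in [(380,189),(341,251),(150,150),(188,77)]: print('rack corner',wray(w,s,n,50)[:2])
E
```

```text
top [503.68340884 206.84732673] [np.float64(19.54678005351469), np.float64(19.064473379970252), np.float64(19.29910887178986), np.float64(19.216706793234152)]
key ang -0.18891915931997033 -0.22193571924688182
line -0.12361093995982352
collar [504.97155168 206.80331843] 20.71375723745707
cline -0.18905519180547173
rack corner [538.76927098 155.36177421]
rack corner [465.59645342 157.94434582]
rack corner [477.62453162 359.10501619]
rack corner [551.59498375 349.52542441]
```

```bash
python3 - <<'E'
from h import *
plan([504.2,206.8,130],-0.2)
plan([504.2,206.8,62],-0.2)
E
```

```text
shift [-15.9  -3.5  71.4] turn [2.000e-02 0.000e+00 3.796e+01]
shift [-15.9  -3.5 139.4] turn [2.000e-02 0.000e+00 3.796e+01]
```

>>> {"op": "play_rows", "data": {
  "moves": [
    [[0,0,38],[-16,-3.5,60],1],
    [[0,0,38],[-16,-3.5,60],1],
    [[0,0,38],[-16,-3.5,60],1],
    [[0,0,38],[-16,-3.5,70],1],
    [[0,0,38],[-16,-3.5,70],1],
    [[0,0,38],[-16,-3.5,70],1],
    [[0,0,38],[-16,-3.5,70],1],
    [[0,0,38],[-16,-3.5,95],1],
    [[0,0,38],[-16,-3.5,115],1],
    [[0,0,38],[-16,-3.5,130],1],
    [[0,0,38],[-16,-3.5,139],1],
    [[0,0,38],[-16,-3.5,139],1],
    [[0,0,38],[-16,-3.5,139],1]
  ],
  "newtons": 100
}}

```text
clock: 4.85
eef_pos: [504.5, 206.7, 62.9]
tcp_rot: [3.141, -0.001, -0.2]
contact_force: [0.4, -0.2, 0.6]
opening: 1.0
```

```bash
python3 - <<'E'
from h import *
w=r.grab_frame('wrist');save('w3',w['color'])
E
```

```text
(no output)
```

View pics/w3.png

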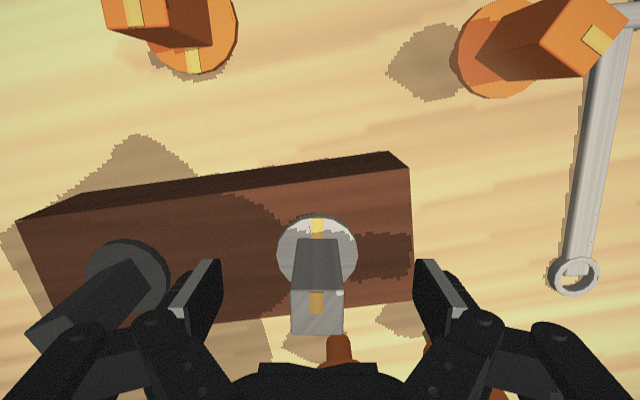

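The shaft sits centred and square between the pads, with the brass line pointing straight up the picture. Closing now.

>>> {"op": "play_rows", "data": {
  "moves": [
    [[0,0,0],[0,0,0],0.1],
    [[0,0,0],[0,0,0],0.1],
    [[0,0,0],[0,0,0],0.1],
    [[0,0,0],[0,0,0],0.1],
    [[0,0,0],[0,0,0],0.1],
    [[0,0,0],[0,0,0],0.1],
    [[0,0,0],[0,0,0],0.1],
    [[0,0,0],[0,0,0],0.1]
  ],
  "newtons": 100
}}

```text
clock: 5.7
eef_pos: [504.9, 207.0, 63.5]
tcp_rot: [-3.141, -0.001, -0.2]
contact_force: [-1.5, -0.4, 5.4]
opening: 0.224
```

```bash
python3 - <<'E'
from h import *
w=r.grab_frame('wrist');save('w4',w['color']);print(r.sense()['qpos'])
E
```

```text
[ 3.86565908e-01  4.51119728e-01  1.93211017e+00 -5.71596448e-04
  7.56978685e-01  2.15805272e+00]
```

View pics/w4.png

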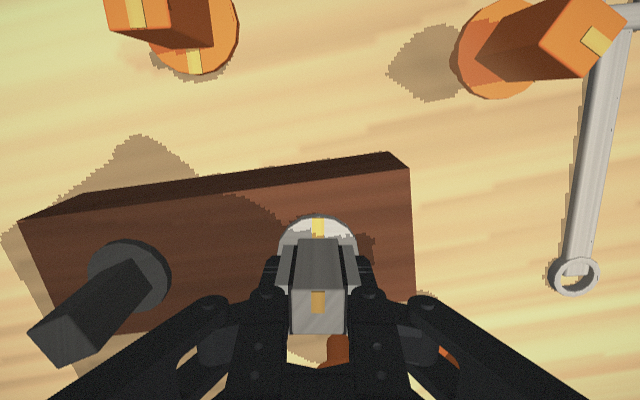

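The opening of 0.224 (about 19 mm) matches the 20 mm square. Lifting straight up.

>>> {"op": "play_rows", "data": {
  "moves": [
    [[0,0,0],[0,0,-10],0.1],
    [[0,0,0],[0,0,-30],0.1],
    [[0,0,0],[0,0,-60],0.1],
    [[0,0,0],[0,0,-90],0.1],
    [[0,0,0],[0,0,-125],0.1],
    [[0,0,0],[0,0,-125],0.1],
    [[0,0,0],[0,0,-125],0.1]
  ]
}}

```text
clock: 6.45
eef_pos: [504.8, 207.0, 189.3]
tcp_rot: [-3.14, -0.003, -0.2]
contact_force: [0.5, 0.3, -2.5]
opening: 0.222
```

```bash
python3 - <<'E'
from h import *
s=r.sense();print(s['contact_force'],s['opening'])
w=r.grab_frame('wrist');save('w5',w['color'])
t=r.grab_frame('side');save('s5',t['color'])
plan([546.9,-181.9,190],0.455)
E
```

```text
[ 0.47919259  0.32095626 -2.54335535] 0.22225404906463261
shift [119.6 372.1  -2.3] turn [ 3.000e-02  3.000e-02 -3.755e+01]
```

View pics/w5.png

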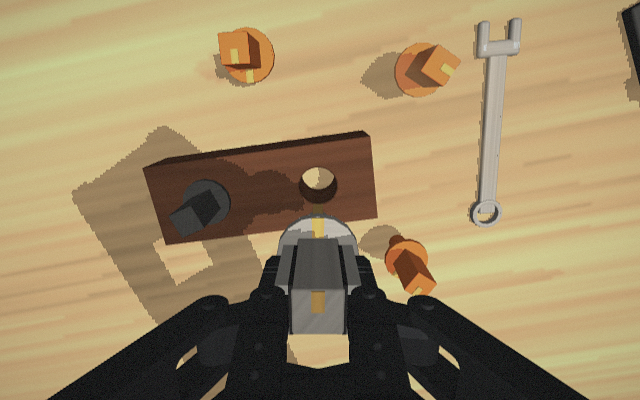

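View pics/s5.png

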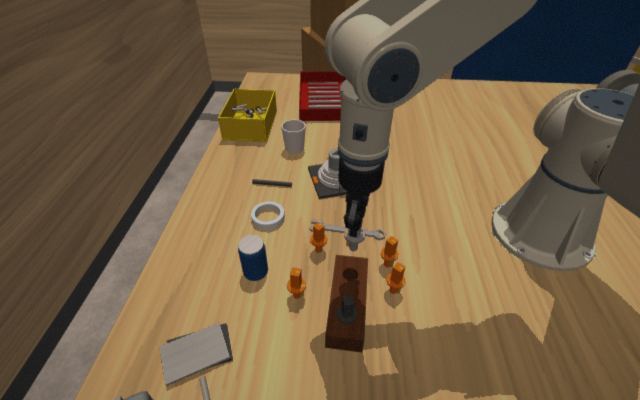

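```bash
python3 - <<'E'
from h import *
w=r.grab_frame('wrist');T=w['T_tool_cam']
def tl(px,z):
    d=T[:3,:3]@np.linalg.inv(w['K'])@np.array([px[0],px[1],1.]);c=T[:3,3];return (c+d*(z-c[2])/d[2])[:2]
print([np.round(tl(p,-38.5),1) for p in [(289,289),(346,289),(291,334),(345,334)]])
print([np.round(tl(p,7.5),1) for p in [(318,215),(278,250),(358,250),(318,222)]])
a=w['color'][200:345,250:390];save('w5c',cv2.resize(a,None,fx=4,fy=4))
E
```

```text
[array([  8.4, -10.7]), array([ 8.4, 10.4]), array([-11.9, -10.5]), array([-11.9,  10.6])]
[array([20.3,  0.1]), array([  1.2, -20.3]), array([ 1.2, 20.6]), array([16.6,  0.1])]
```

View pics/w5c.png

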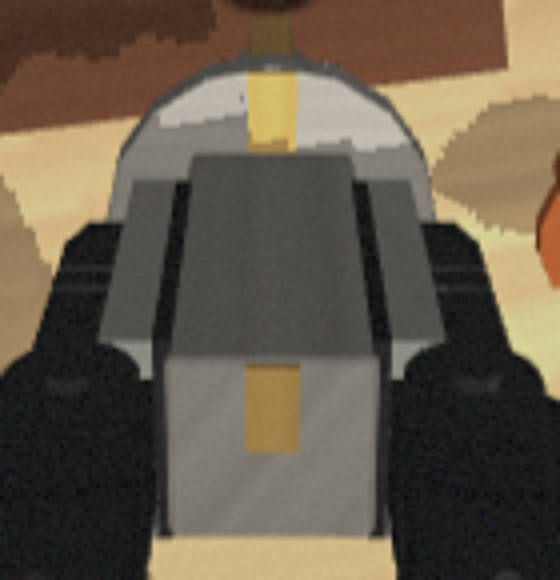

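```bash
python3 - <<'E'
from h import *
plan([548,-181.4,190],0.455)
E
```

```text
shift [120.6 371.4  -2.5] turn [  0.04   0.06 -37.54]
```

>>> {"op": "play_rows", "data": {
  "moves": [
    [[0,0,-8],[30,93,-2],0.1],
    [[0,0,-16],[45,139,-2],0.1],
    [[0,0,-24],[60,186,-2],0.1],
    [[0,0,-32],[75,232,-2],0.1],
    [[0,0,-37.5],[90,279,-2],0.1],
    [[0,0,-37.5],[105,325,-2],0.1],
    [[0,0,-37.5],[120.5,371.5,-2],0.1],
    [[0,0,-37.5],[120.5,371.5,-2],0.1],
    [[0,0,-37.5],[120.5,371.5,-2],0.1],
    [[0,0,-37.5],[120.5,371.5,-2],0.1],
    [[0,0,-37.5],[120.5,371.5,-2],0.1],
    [[0,0,-37.5],[120.5,371.5,-2],0.1]
  ]
}}

```text
clock: 7.8
eef_pos: [547.4, -180.0, 188.9]
tcp_rot: [-3.141, 0.002, 0.455]
contact_force: [0.2, 0.9, -2.2]
opening: 0.225
```

```bash
python3 - <<'E'
from h import *
plan([548,-181.4,157],0.455)
w=r.grab_frame('wrist');save('w6',w['color'])
E
```

```text
shift [-0.   1.5 31.9] turn [-0.05  0.11  0.03]
```

View pics/w6.png

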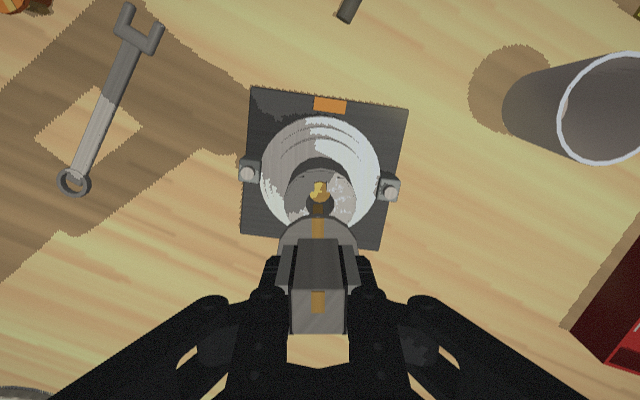

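The brass line and keyway line up in the image (column 318 against 320). Moving down until the tip is about 6 mm in.

>>> {"op": "play_rows", "data": {
  "moves": [
    [[0,0,0],[0,1.5,0],0.1],
    [[0,0,0],[0,1.5,10],0.1],
    [[0,0,0],[0,1.5,20],0.1],
    [[0,0,0],[0,1.5,30],0.1],
    [[0,0,0],[0,1.5,36],0.1],
    [[0,0,0],[0,1.5,41],0.1],
    [[0,0,0],[0,1.5,41],0.1],
    [[0,0,0],[0,1.5,41],0.1]
  ]
}}

```text
clock: 8.65
eef_pos: [548.3, -181.4, 148.1]
tcp_rot: [-3.141, 0.002, 0.456]
contact_force: [0.1, 0.2, -1.7]
opening: 0.221
```

```bash
python3 - <<'E'
from h import *
plan([548,-181.4,138],0.455)
print(r.sense()['wrist_torque'])
w=r.grab_frame('wrist');save('w7',w['color'][150:350,220:420].repeat(3,0).repeat(3,1))
E
```

```text
shift [-0.2 -0.2 10.1] turn [-0.03  0.09  0.04]
[-0.03501194  0.02834779 -0.00089966]
```

View pics/w7.png

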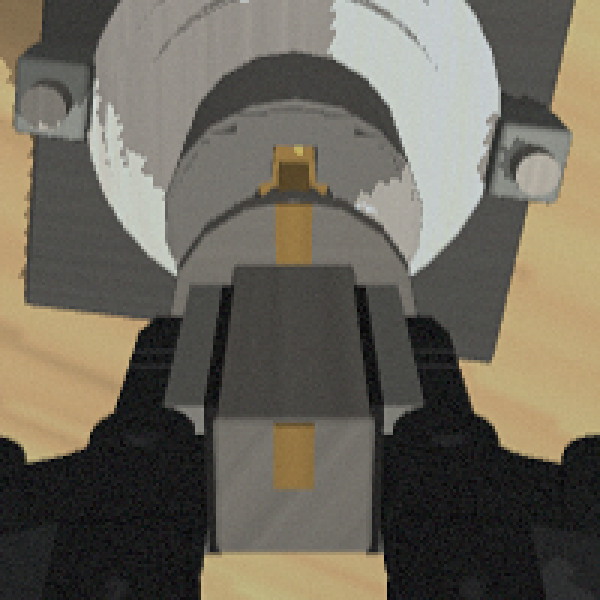

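The key end shows centred in the keyway (crop px 295,175) and contact is almost nil. Going deeper.

>>> {"op": "play_rows", "data": {
  "moves": [
    [[0,0,0],[0,0,4],0.1],
    [[0,0,0],[0,0,8],0.1],
    [[0,0,0],[0,0,12],0.1],
    [[0,0,0],[0,0,12],0.1]
  ]
}}

```text
clock: 9.1
eef_pos: [547.9, -181.3, 135.7]
tcp_rot: [-3.141, 0.002, 0.456]
contact_force: [0.0, -0.4, -2.8]
opening: 0.225
```

>>> {"op": "play_rows", "data": {
  "moves": [
    [[0,0,0],[0,0,4],0.1],
    [[0,0,0],[0,0,8],0.1],
    [[0,0,0],[0,0,12],0.1],
    [[0,0,0],[0,0,14],0.1],
    [[0,0,0],[0,0,14],0.1]
  ]
}}

```text
clock: 9.6
eef_pos: [548.0, -181.4, 121.7]
tcp_rot: [-3.141, 0.002, 0.456]
contact_force: [-1.6, 0.6, 3.8]
opening: 0.219
```

>>> {"op": "play_rows", "data": {
  "moves": [
    [[0,0,0],[0,0,3],0.1],
    [[0,0,0],[0,0,6],0.1],
    [[0,0,0],[0,0,7.5],0.1],
    [[0,0,0],[0,0,7.5],0.1],
    [[0,0,0],[0,0,7.5],0.1]
  ]
}}

```text
clock: 10.1
eef_pos: [548.1, -181.4, 114.6]
tcp_rot: [-3.141, 0.002, 0.456]
contact_force: [-2.7, 0.7, 7.2]
opening: 0.225
```

>>> {"op": "play_rows", "data": {
  "moves": [
    [[0,0,0],[0,0,1],0.1],
    [[0,0,0],[0,0,2],0.1],
    [[0,0,0],[0,0,2],0.1],
    [[0,0,0],[0,0,2],0.1]
  ]
}}

```text
clock: 10.5
eef_pos: [548.1, -181.4, 113.6]
tcp_rot: [-3.141, 0.002, 0.456]
contact_force: [-5.6, 1.8, 13.9]
opening: 0.223
```

>>> {"op": "play_rows", "data": {
  "moves": [
    [[0,0,0],[0,0,2],0.1],
    [[0,0,0],[0,0,2],0.1],
    [[0,0,0],[0,0,2],0.1],
    [[0,0,0],[0,0,2],0.1]
  ]
}}

```text
clock: 10.9
eef_pos: [548.1, -181.4, 113.5]
tcp_rot: [-3.141, 0.001, 0.456]
contact_force: [-9.0, 2.3, 23.2]
opening: 0.221
```

```bash
python3 - <<'E'
from h import *
s=r.sense();print(s['contact_force'],s['wrist_torque'],s['eef_pos'])
w=r.grab_frame('wrist');save('w8',w['color'][150:350,220:420].repeat(3,0).repeat(3,1))
t=r.grab_frame('side');save('s8',cv2.resize(t['color'][100:220,250:430],None,fx=4,fy=4))
E
```

```text
[-9.03873543  2.27833458 23.20979934] [0.58214358 1.52300512 0.00581827] [ 548.09657046 -181.40779681  113.48832879]
```

View pics/w8.png

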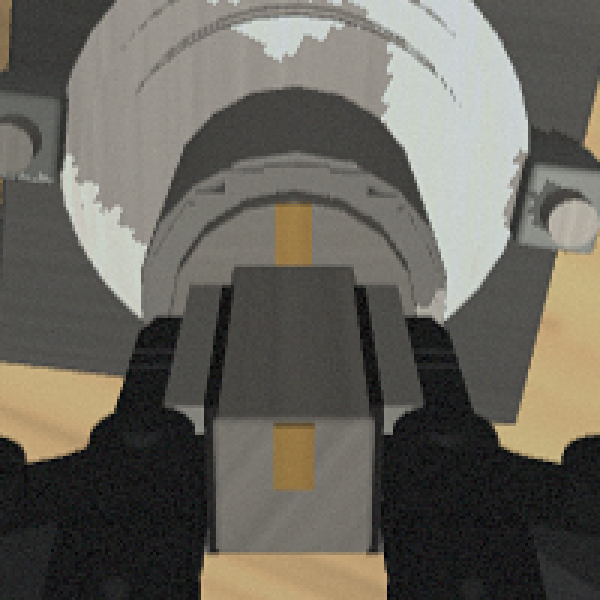

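View pics/s8.png

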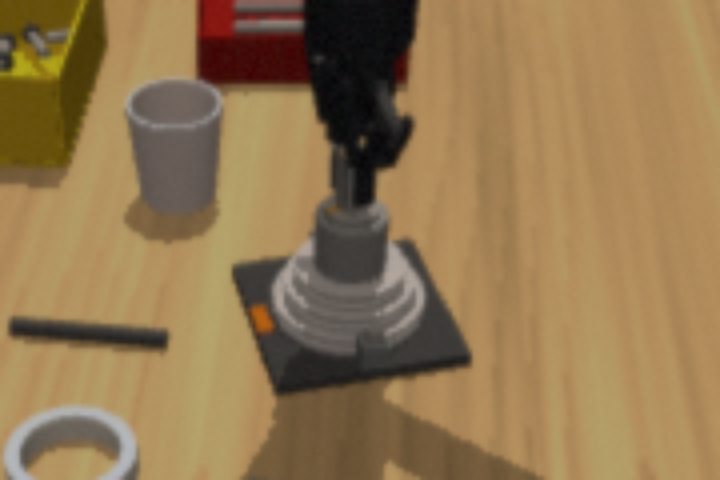

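The TCP stopped at z=113.5 mm, exactly where seating should be, while the push rose from 14 to 23 N, so the collar is down. I'll ease the small side load and check that the stop stays put.

>>> {"op": "play_rows", "data": {
  "moves": [
    [[0,0,0],[-0.5,-0.4,2],0.1],
    [[0,0,0],[-0.5,-0.4,2],0.1],
    [[0,0,0],[-0.5,-0.4,2],0.1],
    [[0,0,0],[-0.5,-0.4,2],0.1]
  ]
}}

```text
clock: 11.4
eef_pos: [548.1, -181.4, 113.5]
tcp_rot: [3.141, 0.0, 0.456]
contact_force: [-5.8, 2.1, 21.1]
opening: 0.221
```

```bash
python3 - <<'E'
from h import *
s=r.sense();print(s['contact_force'],s['wrist_torque'],s['eef_pos'],s['tcp_rot'],s['opening'])
E
```

```text
[-5.79074206  2.09447841 21.13095798] [0.49612631 1.18766117 0.02758038] [ 548.05519114 -181.40369117  113.48654664] [3.14089653e+00 2.40274723e-04 4.55664026e-01] 0.2207608873098169
```

```bash
python3 - <<'E'
from h import *
print(r.sign_off())
E
```

```text
the job is handed in; nothing more can be done
None
```

The keyed shaft is in the pulley hub with its key in the keyway, and I handed the job in with the arm still holding it pressed home, at about 11.4 s of the 58 s allowed. I took it from the rack by its square end and turned it about 0.66 rad. It went in without catching, then down against the spring.

**Last checks**
- **Seated:** the tool stopped at z = 113.5 mm, the height where the collar should meet the hub. It stayed there while the push rose from 14 to 23 N.
- **Push at hand-in:** about 21 N net downward, more than the 10 N spring.
- **Grip:** the jaws stayed at 0.22 open with a 100 N grip setting. The shaft showed no slip between the wrist pictures before and after pressing.
- **Side load:** there was a side load of about 9 N on the tool. I eased it to about 6 N but could not explain or remove it fully.
- **Collar flatness:** I judged this from the stop height, the force and the pictures. I had no direct view of the gap all the way round.
- **Other things on the bench:** I touched nothing else, and no picture I took showed anything out of place. I did not take a full view of the bench after the last press.

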